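# Lock a tube adapter into the centrifuge loading station

### The arm

A 6-joint arm with a two-finger parallel gripper is mounted at the origin on the work surface. World frame = base frame: x ahead of the robot, y to its left, z up, the work surface at z = 0. Lengths are in mm, angles in degrees, forces in N, time in s.
With the tool pointing down it reaches from about 300 to 850 mm from the base axis. Payload 4.2 kg.
Tool frame: the origin (TCP) lies midway between the tips of the shut fingers; the grasp point (between the pads) lies 19 mm behind it (env.grasp_offset is the distance from the TCP to the grasp point, in mm); z points along the fingers, y is the line along which they close (so a half turn about z gives the same grasp; the last joint's range is limited). The gripper opens to 91 mm and grips with 3 to 60 N. Pads are 32 mm wide; open, the fingers measure 118 mm over their backs; the gripper's body (76 mm by 178 mm) begins 60 mm behind the grasp point.
Start: joints at [-64.916, 18.312, 89.639, -0, 72.044, -1.146], TCP at [254.142, -515.805, 213.976] pointing down, gripper open.
Joint ranges: [-177.97, 177.97], [-48.28, 115.42], [12.27, 149.76], [-77.06, 257.06], [2.81, 150.46], [-146.56, 146.56]. Speed limits (degrees/s): [147.25, 147.25, 180, 180, 180, 180].

### API

Orientations are given as [roll, pitch, yaw] about the fixed x, y, z axes, in that order (R = Rz(yaw) Ry(pitch) Rx(roll)).
In Python, from workcell import env, optics gives the robot as it stands. The module is installed in compiled form; this text tells all that it offers.
- The arm moves only by the tool send_rows, never from a script. Its argument "targets" is a list that holds one entry, the list of rows, each a list of 7 numbers: the turn, a rotation vector about the world's x, y, z scaled (see below), then the shift along the world's x, y, z scaled (see below), then the closure, from -1 (fully open) to 1 (shut). In form: [[[rx, ry, rz, x, y, z, gripper], ...]]. A call has 1 to 12 rows; each row shifts and turns the commanded pose from where the row before left it; what a row does not reach is not made up. The controller multiplies each number of a shift by 0.2 m and each number of a turn by pi/2 rad. A row lasts 1/10 s, in which the tool goes at most 50 mm and 8.59 degrees, less where a joint would pass 70% of its speed; a pose out of reach is approached as far as the arm can. A call with a number of a shift or a turn outside -1 to 1 is refused whole. A call with a gripper value outside its range is refused whole. The fingers move at their own pace and stop on an object; "grip_force" is the grip in N (left out, the last holds). Time passes only in rows, so rows that do not move let the fingers close. It gives the time, the measured TCP pose, the force, the opening and the grip force at its end, in the units of the state.
- env.state(): the state, without advancing time (a new reading comes with each control period).
- optics.grab_frame(name): name is "side" or "top" or "wrist"; returns (picture, depth): 480x640x3 uint8, red, green, blue; 480x640 float32, mm along the optical axis (not along the pixel's ray), 0 where there is no reading.
- optics.camera_info(name): a dict with "camera_matrix" (3x3 intrinsics, pixels), "k1" (the pictures are not rectified: a ray, as slopes to the right and down, at radius r is drawn at 1 + k1 r^2 times it, then the intrinsics apply), "R" (3x3) and "t" (3): a world point X has camera coordinates R X + t; the wrist camera has in their place "mount" (4x4, takes a point from camera to tool coordinates, whose origin is the TCP and whose axes are the flange's). Camera axes: x right, y down, z forward; pixel columns grow to the right and rows downward; lengths in mm; the calibration is good to about 2 mm. A picture is of the moment at which its call begins: read the wrist's pose just before it. camera_info takes no time and is no camera call.
- env.job_done(): hands the job in; it is judged then, once.
Trained networks look in the newest picture that a camera, given by its name, has taken for a name from the list of things; names that differ only in an ending like _2 or _b are one class to them, and where a whole thing is asked for, a point or a joint stands for the part that bears it (a point fixed in the world has none). Each returns a list of dicts, best first, with "conf" (0 to 1); they miss things now and then, are a little off and sometimes report something else, mostly with a low value. They report only what shows in the picture. A call takes as long as a camera call.
- optics.silhouettes(camera, name): "mask" (480x640 bool, what is visible of it) and "at" ([column, row] in pixels, amid what is visible of it).
- optics.place_of(camera, name): "at" ([column, row] in pixels: a listed point, or the origin of a listed thing).
The state is a dict: "time_s": time; "qpos": joint angles; "qvel": joint speeds; "effort": joint torques, N m; "ee_pos": TCP position; "ee_rot": TCP orientation; "force": force on the tool from outside, world axes, zero at the start; "torque": the same for the moment, N m; "gripper_width": finger opening in mm; "gripper_force": force on a finger pad.
Only numpy, scipy, OpenCV 4.12 (cv2) and the standard library are available. Lean on these libraries where they do the work, as an engineer would, in place of code of your own. Each camera call takes 0.05 s, during which the arm holds its last target. There are 200 camera calls.

### The job

Set the larger pale tube adapter fully down in the round black nest of the loading station. Then turn the black bar knob clockwise, by feel, until the sprung roller drops into the notch of the cam and the steel tab lies over the adapter; do not force the knob on against the stop or ram the adapter in, and leave the other things where they are.

Things in the scene. Friction and masses are not known exactly. Their poses are not given: they have to be found in the camera images.
- adapter: The larger of two pale cream plastic tube adapters (about 0.12 kg), standing on the bench: round body 62 mm diameter, 30 mm high, foot tapered to 54 mm over the lowest 5 mm, ten shallow holes in its top; in the middle an upright grip post 14 mm diameter, from 30 to 70 mm above the underside. Origin: centre of the underside, z up.
- small_adapter: Bystander: the smaller pale adapter, 48 mm diameter, five holes, the same height and post. Too small for the nest. Origin: centre of the underside. The two adapters stand in either order.
- nest_seat (a point): Centre of the floor of the round nest, 15 mm above the bench: a black ring on the station's plate, 65 mm inside and 78 mm outside diameter, 18 mm high. The adapter is seated with its underside at this point, in any yaw. Axes: as station.
- knob_grip (a point): Grip point of the black bar knob, on its upright axis, 77 mm above the bench. Bar: 50 mm long (this frame's x), 14 mm wide (y), from 57 to 84.5 mm above the bench; fingertips must stay above 56 mm. Grasp from above with the fingers on its two long sides and turn clockwise seen from above. It turns the steel cam below it and stays where it is left (friction). Nothing stops a second grasp.
- lock_cam (a joint): Cam angle, rad, clockwise from above; 0.05 to 0.2 at the start. The roller meets the notch after 0.45 to 1.45 rad: where is not known beforehand, as its block may be set anywhere on a 44 degree arc. Until then turning takes 0.06 to 0.18 N m; then the roller falls in, pushing the cam up to 0.25 rad ahead; in the notch it has 0.06 rad of play, up to a hard stop.
- tab_tip (a point): Outer end of the steel tab that turns with the cam, 68 mm from the knob axis, at its top face 54 mm above the bench. The tab is a sector 36 degrees wide, 6 mm thick, pointing the same way as the knob bar's +x. It stands clear of the nest at the start; its underside passes 3 mm above the top of a seated adapter.
- lock_knob (a joint): Twist of the knob against the cam, rad, positive when the knob is ahead clockwise: a torsion spring of 1.5 N m/rad joins the two, 0 when unloaded. The twist is thus the turning moment: up to 0.12 in proper turning. More than 0.17 (0.255 N m) overloads the lock, as does less than -0.3.
- follower (a joint): Travel of the sprung roller towards the cam axis, m. Steel roller 8 mm across on a rod with a black tail disc, in a low grey block on the side away from the nest. 0.005 to 0.012 while it rides on the cam's rim (least at the crest just before the notch), 0.0145 to 0.0155 once dropped into the notch (about 9 mm drop).
- bucket: Bystander: dark round steel bucket, 84 mm diameter, 85 mm high, far side of the bench.
- bottle: Bystander: white plastic bottle, 64 mm diameter, 170 mm high.
- grease_jar: Bystander: low grey jar, 52 mm diameter, 45 mm high.
- screwdriver: Bystander: screwdriver lying on the bench.
- wrench: Bystander: wrench lying on the bench.
- seal_ring: Bystander: flat black rubber ring, 64 mm diameter, 8 mm high.
- station: The loading station's fixed aluminium plate, 120 x 250 x 15 mm, with nest and cam lock on it; x across, y along it, z up. Origin: centre of the plate's underside; the nest's centre is 70 mm along its +y, the cam axis 15 mm along its -y.

How it is judged:
By the outcome, as a careful person would: the job done as asked, in the order asked, and still so for the second after the job is handed in, with the robot touching nothing.
It also fails if it takes over 67 s, if anything falls off the work surface, if the arm or the gripper's body presses on something with over 40 N, if the wrist force passes 120 N, or if a joint passes its speed limit or range.

## Working session

There is one attempt and no reset: what is moved stays moved. The work goes in short steps, Python scripts to look and compute and a tool call to move; the robot and the scene stay as the last step left them, time stands still between calls to the robot, and variables do not carry over. Pictures are saved under pics/ and viewed, at most 10 in all, crops included, and the job is handed in when it is done.

Besides the shell and the picture viewer there is one more tool, called after "Call:" by a JSON object that holds its "api" and its "payload", one argument or row to a line. send_rows: Moves the arm, as the interface text tells. Its arguments: {"type":"object","properties":{"targets":{"type":"array"},"grip_force":{"type":"number"}},"required":["targets"]}

```bash
mkdir -p pics; cat > h.py <<'E'
import numpy as np, cv2
from scipy.spatial.transform import Rotation as Ro
from workcell import env, optics
def pose(s=None):
    s=s or env.state(); T=np.eye(4); T[:3,:3]=Ro.from_euler('xyz',s['ee_rot'],degrees=True).as_matrix(); T[:3,3]=s['ee_pos']; return T
def cam(name,T=None):
    i=optics.camera_info(name)
    if 'mount' in i:
        C=(pose() if T is None else T)@np.array(i['mount'])
    else:
        C=np.eye(4); R=np.array(i['R']); C[:3,:3]=R.T; C[:3,3]=-R.T@np.array(i['t'])
    return np.array(i['camera_matrix']),i['k1'],C
def slopes(K,k1,uv):
    uv=np.atleast_2d(np.asarray(uv,float)); d=(uv-K[:2,2])/[K[0,0],K[1,1]]; p=d.copy()
    for _ in range(20): p=d/(1+k1*(p**2).sum(1,keepdims=True))
    return p
def atz(name,uv,z,T=None):
    K,k1,C=cam(name,T); p=slopes(K,k1,uv); D=np.c_[p,np.ones(len(p))]@C[:3,:3].T; o=C[:3,3]
    return o+D*((z-o[2])/D[:,2:])
def proj(name,X,T=None):
    K,k1,C=cam(name,T); X=np.atleast_2d(X); c=(X-C[:3,3])@C[:3,:3]; p=c[:,:2]/c[:,2:]
    p=p*(1+k1*(p**2).sum(1,keepdims=True)); return p*[K[0,0],K[1,1]]+K[:2,2]
def cloud(name,depth,mask=None,T=None):
    K,k1,C=cam(name,T); m=depth>0
    if mask is not None: m&=mask
    v,u=np.nonzero(m); p=slopes(K,k1,np.c_[u,v]); d=depth[v,u][:,None]
    return np.c_[p*d,d]@C[:3,:3].T+C[:3,3]
def save(n,img): cv2.imwrite('pics/'+n+'.png',img[:,:,::-1])
E
python3 - <<'E'
from h import *
s=env.state(); print(s['ee_pos'],s['ee_rot'],s['force'],env.grasp_offset)
for c in ['top','side']:
    im,d=optics.grab_frame(c); save(c+'0',im)
    print(c,cam(c)[2][:3,3].round())
    for n in ['adapter','small_adapter','nest_seat','knob_grip','tab_tip','station','follower']:
        z={'nest_seat':15,'knob_grip':77,'tab_tip':54}.get(n,0)
        for r in optics.place_of(c,n)[:2]: print(n,round(r['conf'],2),np.round(r['at']),atz(c,r['at'],z)[0].round(1))
E
```

```text
[ 253.93513712 -515.34100784  213.12485559] [-1.79901450e+02 -6.71854719e-04  2.62311876e+01] [-0.66891057 -0.4641278  -0.016735  ] 18.8
top [478. -92. 988.]
adapter 0.59 [149. 294.] [463.4 279.1   0. ]
adapter 0.31 [323. 258.] [536.5 -96.4   0. ]
small_adapter 0.57 [177. 223.] [618.4 221.1   0. ]
small_adapter 0.2 [209. 342.] [360.6 148.7   0. ]
nest_seat 0.64 [282. 276.] [497.6  -8.8  15. ]
knob_grip 0.63 [319. 260.] [527.2 -88.   77. ]
tab_tip 0.87 [308. 296.] [457.3 -65.4  54. ]
station 0.9 [310. 265.] [522.  -68.4   0. ]Traceback (most recent call last):
  File "<stdin>", line 8, in <module>
ValueError: it knows: adapter, bottle, bucket, grease_jar, knob_grip, nest_seat, screwdriver, seal_ring, small_adapter, station, tab_tip, wrench
```

View pics/top0.png

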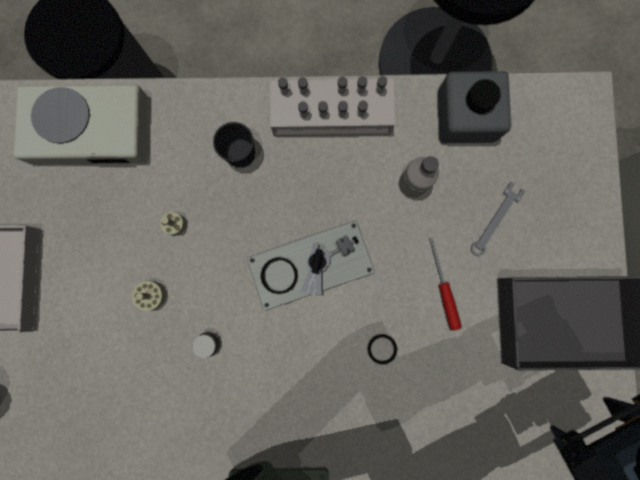

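The top view shows the large adapter at (149,295), the small one at (173,223), the nest ring at (280,276), the knob at (317,261) with its tab pointing down, and the roller block at (347,245). The nest-to-knob distance measures 84.6 mm against the expected 85. I'll move over the adapter, turning to the yaw that puts the fingers across the station.

Call:
{"api": "send_rows", "payload": {
  "targets": [
    [[0, 0, 0.047, 0.052, 0.2, 0, -1], [0, 0, 0.047, 0.052, 0.2, 0, -1], [0, 0, 0.047, 0.052, 0.2, 0, -1], [0, 0, 0.047, 0.052, 0.2, 0, -1], [0, 0, 0.047, 0.052, 0.2, 0, -1], [0, 0, 0.047, 0.052, 0.2, 0, -1], [0, 0, 0.047, 0.052, 0.2, 0, -1], [0, 0, 0.047, 0.052, 0.2, 0, -1], [0, 0, 0.047, 0.052, 0.2, 0, -1], [0, 0, 0.047, 0.052, 0.2, 0, -1], [0, 0, 0.047, 0.052, 0.2, 0, -1], [0, 0, 0.047, 0.052, 0.2, 0, -1]]
  ]
}}

```text
time_s: 1.55
ee_pos: [379.1, -34.2, 214.3]
ee_rot: [179.9, -0.0, 77.2]
force: [0.8, -0.2, -0.1]
gripper_width: 91.3
gripper_force: 0.0
```

Call:
{"api": "send_rows", "payload": {
  "targets": [
    [[0, 0, 0.047, 0.052, 0.2, 0, -1], [0, 0, 0.047, 0.052, 0.2, 0, -1], [0, 0, 0.047, 0.052, 0.2, 0, -1], [0, 0, 0.047, 0.052, 0.2, 0, -1], [0, 0, 0.047, 0.052, 0.2, 0, -1], [0, 0, 0.047, 0.052, 0.2, 0, -1], [0, 0, 0.047, 0.052, 0.18, 0, -1], [0, 0, 0.047, 0.052, 0.0, 0, -1], [0, 0, 0, 0, 0, 0, -1], [0, 0, 0, 0, 0, 0, -1]]
  ]
}}

```text
time_s: 2.55
ee_pos: [461.7, 239.8, 213.7]
ee_rot: [-179.9, 0.0, 110.7]
force: [0.9, -0.3, -1.1]
gripper_width: 91.0
gripper_force: 0.0
```

```bash
cat > look.py <<'E'
from h import *
import sys
# usage: look.py tag name:z ...
T=pose(); s=env.state(); print(s['time_s'],s['ee_pos'].round(1) if hasattr(s['ee_pos'],'round') else s['ee_pos'],s['ee_rot'],s['force'])
im,d=optics.grab_frame('wrist'); save(sys.argv[1],im); np.save('d.npy',d)
for a in sys.argv[2:]:
    n,z=a.split(':')
    for r in optics.place_of('wrist',n)[:2]: print(n,round(r['conf'],2),np.round(r['at']),atz('wrist',r['at'],float(z),T)[0].round(1))
E
cat > circ.py <<'E'
from h import *
E
python3 look.py w1 adapter:0 small_adapter:0
python3 - <<'E'
from h import *
T=pose();d=np.load('d.npy')
P=cloud('wrist',d,None,T); 
for r in optics.silhouettes('wrist','adapter')[:1]:
    Q=cloud('wrist',d,r['mask'],T); top=Q[abs(Q[:,2]-30)<4]; post=Q[abs(Q[:,2]-70)<5]
    (c,rad)=cv2.minEnclosingCircle(top[:,:2].astype(np.float32)); print('top',c,rad,len(top)); print('post',post.mean(0),np.ptp(post,0),len(post))
# bench height check
print(np.median(P[:,2]))
E
```

```text
2.55 [461.7 239.8 213.7] [-1.79941868e+02  9.10802559e-03  1.10723485e+02] [ 0.89769999 -0.32834548 -1.08208627]
adapter 0.72 [331. 191.] [461.5 275.3   0. ]
adapter 0.19 [429. 276.] [607.6 223.    0. ]
small_adapter 0.85 [433. 277.] [612.9 223.1   0. ]
top (460.6275939941406, 272.594482421875) 30.82570457458496 2532
post [460.32653846 272.3343557   70.61895572] [13.42164631 13.38160645  7.22800678] 181
1.6706358389852198
```

View pics/w1.png

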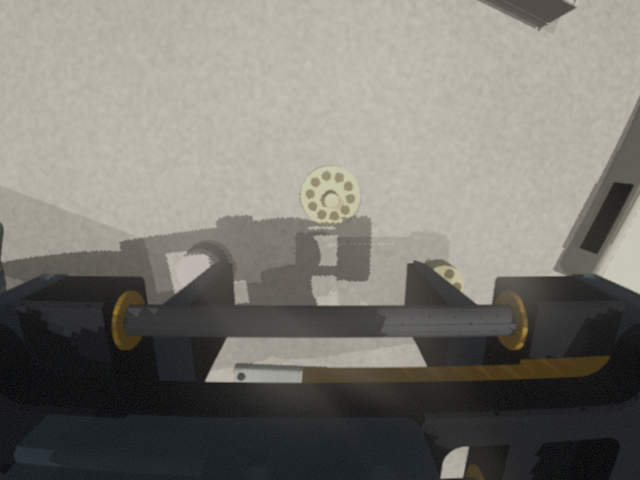

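The wrist view shows the large ten-hole adapter at (330,195), with top diameter 62 and post top at z≈70, as expected. I'll go over it, descend, and grasp the post.

Call:
{"api": "send_rows", "payload": {
  "targets": [
    [[0, 0, 0, -0.006, 0.16, -0.1, -1], [0, 0, 0, 0, 0, -0.2, -1], [0, 0, 0, 0, 0, -0.2, -1], [0, 0, 0, 0, 0, -0.15, -1], [0, 0, 0, 0, 0, -0.1, -1], [0, 0, 0, 0, 0, 0, -1], [0, 0, 0, 0, 0, 0, -1]]
  ]
}}

```text
time_s: 3.45
ee_pos: [461.2, 272.1, 64.6]
ee_rot: [180.0, -0.0, 110.8]
force: [-0.2, 0.7, 0.3]
gripper_width: 91.2
gripper_force: 0.0
```

Call:
{"api": "send_rows", "payload": {
  "targets": [
    [[0, 0, 0, -0.003, 0.001, -0.1, -1], [0, 0, 0, 0, 0, -0.045, -1], [0, 0, 0, 0, 0, 0, -1], [0, 0, 0, 0, 0, 0, 1], [0, 0, 0, 0, 0, 0, 1], [0, 0, 0, 0, 0, 0, 1], [0, 0, 0, 0, 0, 0, 1], [0, 0, 0, 0, 0, 0, 1], [0, 0, 0, 0, 0, 0, 1], [0, 0, 0, 0, 0, 0, 1]]
  ],
  "grip_force": 20
}}

```text
time_s: 4.45
ee_pos: [460.3, 272.4, 35.0]
ee_rot: [180.0, -0.0, 110.8]
force: [1.0, -0.3, 0.3]
gripper_width: 37.9
gripper_force: 0.0
```

Call:
{"api": "send_rows", "payload": {
  "targets": [
    [[0, 0, 0, 0, 0, 0, 1], [0, 0, 0, 0, 0, 0, 1], [0, 0, 0, 0, 0, 0, 1], [0, 0, 0, 0, 0, 0, 1], [0, 0, 0, 0, 0, 0, 1], [0, 0, 0, 0, 0, 0, 1], [0, 0, 0, 0, 0, 0, 1]]
  ]
}}

```text
time_s: 5.15
ee_pos: [460.3, 272.3, 34.9]
ee_rot: [-180.0, 0.0, 110.8]
force: [-1.2, 0.8, -1.3]
gripper_width: 13.6
gripper_force: 20.0
```

Call:
{"api": "send_rows", "payload": {
  "targets": [
    [[0, 0, 0, 0, 0, 0.15, 1], [0, 0, 0, 0, 0, 0.2, 1], [0, 0, 0, 0, 0, 0.2, 1], [0, 0, 0, 0, 0, 0.2, 1], [0, 0, 0, 0.03, -0.18, 0.05, 1], [0, 0, 0, 0.04, -0.24, 0, 1], [0, 0, 0, 0.04, -0.24, 0, 1], [0, 0, 0, 0.04, -0.24, 0, 1], [0, 0, 0, 0.04, -0.24, 0, 1], [0, 0, 0, 0.04, -0.24, 0, 1], [0, 0, 0, 0.03, -0.2, 0, 1], [0, 0, 0, 0.02, -0.12, 0, 1]]
  ]
}}

```text
time_s: 6.35
ee_pos: [516.1, -70.6, 194.7]
ee_rot: [-180.0, 0.0, 110.7]
force: [-0.7, 0.3, -0.5]
gripper_width: 13.5
gripper_force: 20.0
```

Call:
{"api": "send_rows", "payload": {
  "targets": [
    [[0, 0, 0, 0, 0, 0, 1], [0, 0, 0, 0, 0, 0, 1]]
  ]
}}

```text
time_s: 6.55
ee_pos: [515.9, -67.6, 194.6]
ee_rot: [-180.0, -0.1, 110.8]
force: [0.9, 0.4, -1.2]
gripper_width: 13.4
gripper_force: 20.0
```

```bash
python3 look.py w2 nest_seat:15 knob_grip:77
python3 - <<'E'
from h import *
T=pose();d=np.load('d.npy');np.save('d2.npy',d);np.save('T2.npy',T)
P=cloud('wrist',d,None,T)
n=np.array([497,-9])
m=(abs(P[:,2]-33)<4)&(np.hypot(*(P[:,:2]-n).T)<50)
Q=P[m][:,:2]; print(len(Q))
from scipy.optimize import least_squares
f=lambda c: np.hypot(*(Q-c).T)-35.75
r=least_squares(f,n,loss='soft_l1'); print('ring',r.x, np.abs(r.fun).mean(), Q.min(0),Q.max(0))
for r in optics.silhouettes('wrist','adapter')[:2]:
    A=cloud('wrist',d,r['mask'],T); print('held',r['conf'],len(A),A.min(0).round(1),A.max(0).round(1),np.median(A,0))
E
```

```text
6.55 [515.9 -67.6 194.6] [-1.79966317e+02 -6.49510893e-02  1.10750089e+02] [ 0.85621688  0.42545071 -1.18113203]
nest_seat 0.65 [324. 161.] [496.7  -4.   15. ]
1668
ring [499.59961996  -2.70691071] 1.6849953539069729 [460.87601698 -41.07127374] [538.51764683  36.15684265]
held 0.96 4529 [ 4.786e+02 -1.416e+02  3.000e-01] [589.2 -35.7 228.6] [510.25456139 -49.72238746 190.48217853]
```

View pics/w2.png

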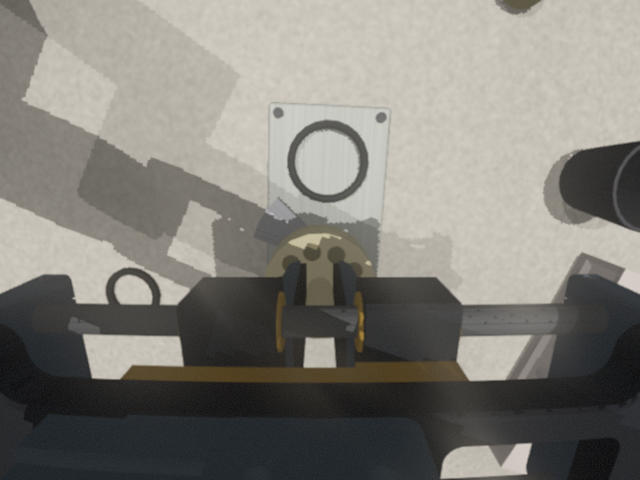

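```bash
python3 - <<'E'
from h import *
from scipy.optimize import least_squares
d=np.load('d2.npy');T=np.load('T2.npy'); im=cv2.imread('pics/w2.png')
# image ring: dark blob near (328,161)
g=cv2.cvtColor(im,cv2.COLOR_BGR2GRAY); m=(g<90).astype(np.uint8); w=np.zeros_like(m); cv2.circle(w,(328,161),50,1,-1); 
c,h=cv2.findContours(m*w,cv2.RETR_CCOMP,cv2.CHAIN_APPROX_NONE)
for k in c:
    if len(k)>120:
        (e,ax,an)=cv2.fitEllipse(k); print('ell',np.round(e,1),np.round(ax,1),atz('wrist',e,33,T)[0].round(1))
P=cloud('wrist',d,None,T)
for r in optics.silhouettes('wrist','adapter')[:1]:
    e=cv2.erode(r['mask'].astype(np.uint8),np.ones((1,1)))>0
    A=cloud('wrist',d,e,T); A=A[(abs(A[:,2]-189.6)<3)]
    L=(A-T[:3,3])@T[:3,:3]; L=L[np.hypot(L[:,0],L[:,1])<36]
    print(len(L),L[:,:2].min(0),L[:,:2].max(0), np.median(A[:,2]))
    # outer rim: farthest x per y bin
    ys=np.arange(-24,25,3); R=np.array([[L[abs(L[:,1]-y)<1][:,0].max(),y] for y in ys if (abs(L[:,1]-y)<1).any()])
    f=lambda c:np.hypot(R[:,0]-c[0],R[:,1]-c[1])-31
    q=least_squares(f,[0,0],loss='soft_l1'); print('held centre in tool xy',q.x.round(2),np.abs(q.fun).max())
K,k1,C=cam('wrist',T); print('cam in tool',np.array(optics.camera_info('wrist')['mount']).round(3))
E
```

```text
ell [326.4 161.7] [73.8 79.1] [498.5  -3.1  33. ]
ell [327.2 161.3] [68.2 69.2] [499.   -2.5  33. ]
3212 [-31.08283536 -30.07133514] [30.87264241 29.0931628 ] 190.44774052772712
held centre in tool xy [ 0.   -0.48] 0.4318993962732165
cam in tool [[-1.00000e-03 -9.69000e-01 -2.47000e-01  6.90970e+01]
 [ 1.00000e+00 -1.00000e-03  0.00000e+00 -7.04000e-01]
 [-1.00000e-03 -2.47000e-01  9.69000e-01 -1.71135e+02]
 [ 0.00000e+00  0.00000e+00  0.00000e+00  1.00000e+00]]
```

The held adapter is centred on the tool to within 0.5 mm. The nest ring centre is (499.2, −2.8), where the image ellipses and the depth fit agree. I'll move over the nest and come down to just above the ring.

Call:
{"api": "send_rows", "payload": {
  "targets": [
    [[0, 0, 0, -0.03, 0.12, 0, 1], [0, 0, 0, -0.05, 0.2, -0.05, 1], [0, 0, 0, 0, 0, -0.2, 1], [0, 0, 0, 0, 0, -0.2, 1], [0, 0, 0, 0, 0, -0.1, 1], [0, 0, 0, 0, 0, 0, 1], [0, 0, 0, 0, 0, 0, 1]]
  ]
}}

```text
time_s: 7.5
ee_pos: [500.9, -3.1, 85.5]
ee_rot: [180.0, 0.0, 110.9]
force: [0.1, 0.2, -2.6]
gripper_width: 13.4
gripper_force: 20.0
```

Call:
{"api": "send_rows", "payload": {
  "targets": [
    [[0, 0, 0, -0.006, 0.002, -0.065, 1], [0, 0, 0, 0, 0, -0.02, 1], [0, 0, 0, 0, 0, -0.02, 1], [0, 0, 0, 0, 0, 0, 1], [0, 0, 0, 0, 0, 0, 1]]
  ]
}}

```text
time_s: 8.0
ee_pos: [499.6, -3.2, 64.6]
ee_rot: [179.9, 0.0, 110.8]
force: [-0.3, -1.2, -1.9]
gripper_width: 13.8
gripper_force: 20.0
```

Call:
{"api": "send_rows", "payload": {
  "targets": [
    [[0, 0, 0, 0, 0.002, -0.01, 1], [0, 0, 0, 0, 0, -0.01, 1], [0, 0, 0, 0, 0, -0.01, 1], [0, 0, 0, 0, 0, -0.01, 1], [0, 0, 0, 0, 0, 0, 1], [0, 0, 0, 0, 0, 0, 1]]
  ]
}}

```text
time_s: 8.6
ee_pos: [499.1, -2.8, 55.9]
ee_rot: [-180.0, -0.0, 110.8]
force: [0.4, 0.1, -0.7]
gripper_width: 13.7
gripper_force: 20.0
```

Call:
{"api": "send_rows", "payload": {
  "targets": [
    [[0, 0, 0, 0, 0, -0.008, 1], [0, 0, 0, 0, 0, -0.008, 1], [0, 0, 0, 0, 0, -0.006, 1], [0, 0, 0, 0, 0, 0, 1], [0, 0, 0, 0, 0, 0, 1]]
  ]
}}

```text
time_s: 9.1
ee_pos: [499.1, -2.8, 51.5]
ee_rot: [180.0, -0.0, 110.8]
force: [0.2, 0.1, -1.7]
gripper_width: 13.5
gripper_force: 20.0
```

Call:
{"api": "send_rows", "payload": {
  "targets": [
    [[0, 0, 0, 0, 0, -0.005, 1], [0, 0, 0, 0, 0, -0.004, 1], [0, 0, 0, 0, 0, 0, 1], [0, 0, 0, 0, 0, 0, 1]]
  ]
}}

```text
time_s: 9.5
ee_pos: [499.3, -2.8, 49.9]
ee_rot: [180.0, 0.0, 110.8]
force: [-0.5, 0.1, -0.2]
gripper_width: 13.2
gripper_force: 20.0
```

Call:
{"api": "send_rows", "payload": {
  "targets": [
    [[0, 0, 0, 0, 0, -0.003, 1], [0, 0, 0, 0, 0, 0, 1], [0, 0, 0, 0, 0, 0, 0], [0, 0, 0, 0, 0, 0, 0], [0, 0, 0, 0, 0, 0, 0], [0, 0, 0, 0, 0, 0, 0], [0, 0, 0, 0, 0, 0, 0]]
  ]
}}

```text
time_s: 10.2
ee_pos: [499.1, -2.8, 49.1]
ee_rot: [-180.0, -0.0, 110.8]
force: [0.8, -0.3, -0.4]
gripper_width: 45.0
gripper_force: 0.0
```

Call:
{"api": "send_rows", "payload": {
  "targets": [
    [[0, 0, 0, 0, 0, 0.1, 0], [0, 0, 0, 0, 0, 0.2, 0], [0, 0, 0, 0, 0, 0.2, 0], [0, 0, 0.081, 0.06, -0.07, 0.15, 0], [0, 0, 0.081, 0.06, -0.08, 0.1, 0], [0, 0, 0.081, 0.06, -0.08, 0, 0], [0, 0, 0.081, 0.06, -0.08, 0, 0], [0, 0, 0.081, 0.06, -0.08, 0, 0], [0, 0, 0.081, 0.06, -0.08, 0, 0], [0, 0, 0.081, 0.06, -0.06, 0, 0], [0, 0, 0, 0, 0, 0, 0], [0, 0, 0, 0, 0, 0, 0]]
  ]
}}

```text
time_s: 11.4
ee_pos: [582.6, -108.5, 198.8]
ee_rot: [180.0, -0.1, 161.7]
force: [-0.4, -0.6, -0.3]
gripper_width: 45.8
gripper_force: 0.0
```

```bash
python3 look.py w3 nest_seat:15 knob_grip:77 tab_tip:54 adapter:15
python3 - <<'E'
from h import *
d=np.load('d.npy');T=pose();np.save('T3.npy',T)
P=cloud('wrist',d,None,T)
k=np.array([527,-88])
B=P[(abs(P[:,2]-84.5)<4)&(np.hypot(*(P[:,:2]-k).T)<40)]
r=cv2.minAreaRect(B[:,:2].astype(np.float32)); print('bar',len(B),r,B.mean(0))
n=np.array([499.3,-2.8]); A=P[(abs(P[:,2]-45)<6)&(np.hypot(*(P[:,:2]-n).T)<34)]
print('adapter top z',np.percentile(A[:,2],[5,25,50,75,95]),cv2.minEnclosingCircle(A[:,:2].astype(np.float32)),len(A))
R=P[(abs(P[:,2]-33)<4)&(abs(np.hypot(*(P[:,:2]-n).T)-36)<3)]; print('ring z',np.median(R[:,2]),len(R))
pl=P[(abs(P[:,2]-84.5)<6)&(np.hypot(*(P[:,:2]-n).T)<9)]; print('post',pl.mean(0),len(pl))
E
```

```text
11.4 [ 582.6 -108.5  198.8] [ 1.79982735e+02 -8.22814923e-02  1.61681436e+02] [-0.41483973 -0.64017447 -0.28667196]
knob_grip 0.57 [322. 170.] [526.5 -87.9  77. ]
tab_tip 0.72 [316.  86.] [457.8 -70.2  54. ]
adapter 0.66 [397. 112.] [4.983e+02 2.000e-01 1.500e+01]
bar 1028 ((526.2855224609375, -84.2971420288086), (14.046252250671387, 49.6414794921875), 78.33305358886719) [525.78230431 -84.26601499  84.98924307]
adapter top z [44.63893468 45.52577448 46.07129793 46.6237757  47.40672613] ((498.7682800292969, -3.107848882675171), 31.212604522705078) 3428
ring z 33.78494074968657 1224
post [498.87250532  -3.95557687  85.39892188] 280
```

View pics/w3.png

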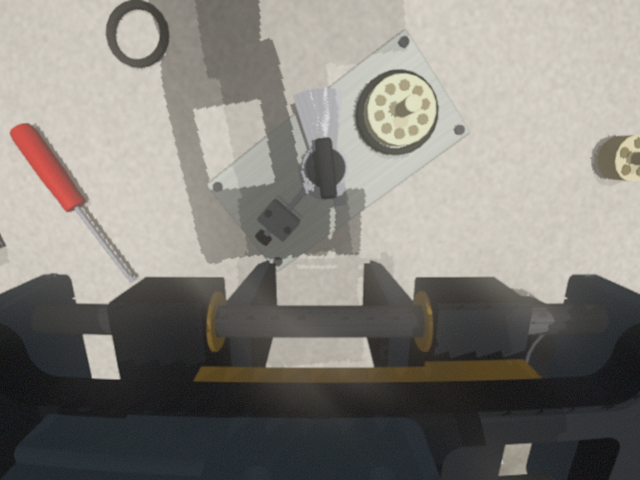

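Wrist view: the adapter sits in the nest at (400,110). Its top reads z≈46 against the ring's 33.8, with the same +0.8 bias, so it is fully seated. The bar knob is at (323,168) with its tab pointing up; both the bar and the tab tip give a direction of 168.3°, and the knob axis is at (526.2, −84.3).

Call:
{"api": "send_rows", "payload": {
  "targets": [
    [[0, 0, 0.037, -0.142, 0.061, -0.05, 0], [0, 0, 0.037, -0.141, 0.06, -0.1, 0], [0, 0, 0, 0, 0, -0.2, 0], [0, 0, 0, 0, 0, -0.15, 0], [0, 0, 0, 0, 0, -0.05, 0], [0, 0, 0, 0, 0, 0, 0], [0, 0, 0, 0, 0, 0, 0]]
  ]
}}

```text
time_s: 12.35
ee_pos: [527.7, -84.7, 90.4]
ee_rot: [180.0, 0.1, 168.5]
force: [0.1, 0.5, 1.1]
gripper_width: 45.3
gripper_force: 0.0
```

Call:
{"api": "send_rows", "payload": {
  "targets": [
    [[0, 0, 0, -0.008, 0.002, -0.07, 0], [0, 0, 0, 0, 0, -0.07, 0], [0, 0, 0, 0, 0, -0.013, 0], [0, 0, 0, 0, 0, 0, 0], [0, 0, 0, 0, 0, 0, 0]]
  ]
}}

```text
time_s: 12.85
ee_pos: [526.0, -84.4, 59.8]
ee_rot: [180.0, 0.1, 168.5]
force: [-0.2, 0.1, -0.5]
gripper_width: 45.7
gripper_force: 0.0
```

```bash
cat > st.py <<'E'
from workcell import env
import numpy as np
s=env.state(); print(round(s['time_s'],2),np.round(s['ee_pos'],2),np.round(s['ee_rot'],2),'F',np.round(s['force'],2),'M',np.round(s['torque'],3),'j6',np.round(s['effort'][5],3),round(s['gripper_width'],2),round(s['gripper_force'],1))
E
python3 st.py
```

```text
12.85 [525.97 -84.4   59.79] [1.7999e+02 1.4000e-01 1.6852e+02] F [-0.2   0.07 -0.45] M [ 0.027 -0.138  0.022] j6 0.0 45.7 0.0
```

Call:
{"api": "send_rows", "payload": {
  "targets": [
    [[0, 0, 0, 0, 0, 0, 1], [0, 0, 0, 0, 0, 0, 1], [0, 0, 0, 0, 0, 0, 1], [0, 0, 0, 0, 0, 0, 1], [0, 0, 0, 0, 0, 0, 1], [0, 0, 0, 0, 0, 0, 1], [0, 0, 0, 0, 0, 0, 1], [0, 0, 0, 0, 0, 0, 1]]
  ],
  "grip_force": 35
}}

```text
time_s: 13.65
ee_pos: [525.0, -84.0, 58.7]
ee_rot: [180.0, 0.0, 168.5]
force: [-0.6, 1.2, 1.6]
gripper_width: 13.7
gripper_force: 35.0
```

```bash
python3 st.py
```

```text
13.65 [524.97 -83.97  58.69] [179.97   0.   168.51] F [-0.56  1.23  1.64] M [ 0.377 -0.038  0.028] j6 0.001 13.7 35.0
```

Call:
{"api": "send_rows", "payload": {
  "targets": [
    [[0, 0, 0, 0, 0, 0, 1]]
  ]
}}

```text
time_s: 13.75
ee_pos: [525.0, -84.0, 58.7]
ee_rot: [180.0, 0.0, 168.5]
force: [-1.0, 2.4, 2.2]
gripper_width: 14.1
gripper_force: 35.0
```

```bash
python3 st.py
```

```text
13.75 [524.98 -83.99  58.66] [179.97   0.   168.51] F [-0.96  2.44  2.24] M [ 0.497 -0.112  0.063] j6 0.001 14.09 35.0
```

Call:
{"api": "send_rows", "payload": {
  "targets": [
    [[0, 0, 0, 0, 0, 0, 1]]
  ]
}}

```text
time_s: 13.85
ee_pos: [525.0, -84.0, 58.7]
ee_rot: [180.0, 0.0, 168.5]
force: [-0.6, 2.8, 2.8]
gripper_width: 13.7
gripper_force: 35.0
```

```bash
python3 st.py
```

```text
13.85 [524.98 -84.01  58.68] [179.97   0.   168.51] F [-0.62  2.76  2.82] M [ 0.515 -0.073 -0.06 ] j6 0.001 13.68 35.0
```

Call:
{"api": "send_rows", "payload": {
  "targets": [
    [[0, 0, -0.022, 0, 0, 0, 1], [0, 0, -0.022, 0, 0, 0, 1], [0, 0, -0.022, 0, 0, 0, 1], [0, 0, 0, 0, 0, 0, 1], [0, 0, 0, 0, 0, 0, 1]]
  ]
}}

```text
time_s: 14.35
ee_pos: [525.0, -83.9, 58.7]
ee_rot: [180.0, 0.0, 162.6]
force: [-0.0, 4.5, 2.5]
gripper_width: 13.7
gripper_force: 35.0
```

```bash
python3 st.py
```

```text
14.35 [525.03 -83.9   58.69] [179.96   0.   162.62] F [-0.    4.45  2.51] M [ 0.783 -0.131  0.121] j6 0.137 13.72 35.0
```

Call:
{"api": "send_rows", "payload": {
  "targets": [
    [[0, 0, -0.022, 0, 0, 0, 1], [0, 0, -0.022, 0, 0, 0, 1], [0, 0, 0, 0, 0, 0, 1], [0, 0, 0, 0, 0, 0, 1]]
  ]
}}

```text
time_s: 14.75
ee_pos: [525.1, -83.8, 58.7]
ee_rot: [180.0, 0.0, 158.7]
force: [0.3, 5.6, 4.1]
gripper_width: 13.7
gripper_force: 35.0
```

```bash
python3 st.py
```

```text
14.75 [525.07 -83.83  58.67] [179.95   0.   158.67] F [0.26 5.6  4.08] M [ 0.991 -0.159  0.153] j6 0.128 13.66 35.0
```

Call:
{"api": "send_rows", "payload": {
  "targets": [
    [[0, 0, -0.022, 0, 0.002, 0, 1], [0, 0, -0.022, 0, 0, 0, 1], [0, 0, -0.022, 0, 0, 0, 1], [0, 0, 0, 0, 0, 0, 1], [0, 0, 0, 0, 0, 0, 1]]
  ]
}}

```text
time_s: 15.25
ee_pos: [525.1, -83.7, 58.7]
ee_rot: [180.0, 0.0, 152.7]
force: [1.5, 5.0, 3.6]
gripper_width: 14.0
gripper_force: 35.0
```

```bash
python3 st.py
```

```text
15.25 [525.14 -83.67  58.66] [1.7997e+02 2.0000e-02 1.5274e+02] F [1.51 5.04 3.56] M [ 0.996 -0.21   0.132] j6 0.132 14.02 35.0
```

Call:
{"api": "send_rows", "payload": {
  "targets": [
    [[0, 0, -0.022, 0, 0, 0, 1], [0, 0, -0.022, 0, 0, 0, 1], [0, 0, 0, 0, 0, 0, 1], [0, 0, 0, 0, 0, 0, 1]]
  ]
}}

```text
time_s: 15.65
ee_pos: [525.2, -83.6, 58.7]
ee_rot: [180.0, 0.0, 148.8]
force: [0.8, 5.4, 3.4]
gripper_width: 14.2
gripper_force: 35.0
```

```bash
python3 st.py
```

```text
15.65 [525.18 -83.58  58.67] [1.7996e+02 1.0000e-02 1.4876e+02] F [0.82 5.41 3.4 ] M [ 0.974 -0.2    0.112] j6 0.133 14.21 35.0
```

Call:
{"api": "send_rows", "payload": {
  "targets": [
    [[0, 0, -0.022, 0, 0.002, 0, 1], [0, 0, -0.022, 0, 0, 0, 1], [0, 0, 0, 0, 0, 0, 1], [0, 0, 0, 0, 0, 0, 1]]
  ]
}}

```text
time_s: 16.05
ee_pos: [525.2, -83.5, 58.7]
ee_rot: [180.0, 0.0, 144.8]
force: [1.8, 4.3, 2.6]
gripper_width: 13.8
gripper_force: 35.0
```

```bash
python3 st.py
```

```text
16.05 [525.23 -83.47  58.67] [1.7998e+02 3.0000e-02 1.4482e+02] F [1.83 4.31 2.64] M [ 0.81  -0.28   0.083] j6 0.116 13.83 35.0
```

Call:
{"api": "send_rows", "payload": {
  "targets": [
    [[0, 0, -0.022, 0, 0, 0, 1], [0, 0, -0.022, 0, 0, 0, 1], [0, 0, 0, 0, 0, 0, 1], [0, 0, 0, 0, 0, 0, 1]]
  ]
}}

```text
time_s: 16.45
ee_pos: [525.3, -83.4, 58.7]
ee_rot: [180.0, 0.0, 140.9]
force: [1.9, 4.6, 3.2]
gripper_width: 13.5
gripper_force: 35.0
```

```bash
python3 st.py
```

```text
16.45 [525.28 -83.38  58.67] [1.7996e+02 3.0000e-02 1.4086e+02] F [1.88 4.58 3.24] M [ 0.883 -0.388  0.075] j6 0.098 13.53 35.0
```

Call:
{"api": "send_rows", "payload": {
  "targets": [
    [[0, 0, -0.022, 0, 0, 0, 1], [0, 0, -0.022, 0, 0, 0, 1], [0, 0, 0, 0, 0, 0, 1], [0, 0, 0, 0, 0, 0, 1]]
  ]
}}

```text
time_s: 16.85
ee_pos: [525.3, -83.3, 58.7]
ee_rot: [180.0, 0.0, 136.9]
force: [2.0, 4.9, 2.4]
gripper_width: 13.8
gripper_force: 35.0
```

```bash
python3 st.py
```

```text
16.85 [525.31 -83.32  58.68] [1.7995e+02 3.0000e-02 1.3688e+02] F [1.98 4.91 2.39] M [ 0.953 -0.449  0.025] j6 0.076 13.84 35.0
```

Call:
{"api": "send_rows", "payload": {
  "targets": [
    [[0, 0, -0.022, 0, 0, 0, 1], [0, 0, -0.022, 0, 0, 0, 1], [0, 0, 0, 0, 0, 0, 1], [0, 0, 0, 0, 0, 0, 1]]
  ]
}}

```text
time_s: 17.25
ee_pos: [525.4, -83.3, 58.7]
ee_rot: [179.9, 0.0, 132.9]
force: [0.9, 6.2, 2.8]
gripper_width: 13.8
gripper_force: 35.0
```

```bash
python3 st.py
```

```text
17.25 [525.4  -83.26  58.66] [1.7994e+02 2.0000e-02 1.3291e+02] F [0.94 6.21 2.81] M [ 1.016 -0.374  0.051] j6 0.036 13.8 35.0
```

Call:
{"api": "send_rows", "payload": {
  "targets": [
    [[0, 0, -0.022, 0, 0, 0, 1], [0, 0, 0, 0, 0, 0, 1], [0, 0, 0, 0, 0, 0, 1]]
  ]
}}

```text
time_s: 17.55
ee_pos: [525.4, -83.2, 58.7]
ee_rot: [179.9, 0.0, 130.9]
force: [1.1, 4.9, 3.9]
gripper_width: 13.8
gripper_force: 35.0
```

```bash
python3 st.py
```

```text
17.55 [525.41 -83.2   58.66] [1.7994e+02 2.0000e-02 1.3093e+02] F [1.13 4.95 3.89] M [ 0.935 -0.469  0.055] j6 0.077 13.77 35.0
```

Call:
{"api": "send_rows", "payload": {
  "targets": [
    [[0, 0, -0.022, 0, 0, 0, 1], [0, 0, -0.022, 0, 0, 0, 1], [0, 0, 0, 0, 0, 0, 1], [0, 0, 0, 0, 0, 0, 1]]
  ]
}}

```text
time_s: 17.95
ee_pos: [525.5, -83.2, 58.7]
ee_rot: [179.9, 0.0, 126.9]
force: [2.0, 4.3, 2.7]
gripper_width: 14.0
gripper_force: 35.0
```

```bash
python3 st.py
```

```text
17.95 [525.51 -83.18  58.66] [1.7992e+02 2.0000e-02 1.2693e+02] F [2.05 4.32 2.74] M [ 1.015 -0.437 -0.159] j6 -0.1 13.99 35.0
```

The moment has swung negative, so the roller has fallen in and pushed the cam ahead. I'll follow it until the moment is about zero.

Call:
{"api": "send_rows", "payload": {
  "targets": [
    [[0, 0, -0.022, 0, 0, 0, 1], [0, 0, -0.011, 0, 0, 0, 1], [0, 0, 0, 0, 0, 0, 1], [0, 0, 0, 0, 0, 0, 1]]
  ]
}}

```text
time_s: 18.35
ee_pos: [525.6, -83.1, 58.7]
ee_rot: [179.9, 0.0, 124.0]
force: [2.0, 5.0, 2.2]
gripper_width: 13.9
gripper_force: 35.0
```

```bash
python3 st.py
```

```text
18.35 [525.56 -83.14  58.66] [1.7991e+02 2.0000e-02 1.2398e+02] F [2.04 5.05 2.22] M [ 1.001 -0.552 -0.008] j6 -0.026 13.88 35.0
```

Call:
{"api": "send_rows", "payload": {
  "targets": [
    [[0, 0, -0.011, 0, 0, 0, 1], [0, 0, 0, 0, 0, 0, 1], [0, 0, 0, 0, 0, 0, 1]]
  ]
}}

```text
time_s: 18.65
ee_pos: [525.6, -83.1, 58.6]
ee_rot: [179.9, 0.0, 123.0]
force: [1.8, 6.0, 2.7]
gripper_width: 13.8
gripper_force: 35.0
```

```bash
python3 st.py
```

```text
18.65 [525.56 -83.12  58.65] [1.7991e+02 1.0000e-02 1.2299e+02] F [1.81 5.96 2.69] M [ 1.028 -0.482  0.028] j6 -0.002 13.77 35.0
```

Call:
{"api": "send_rows", "payload": {
  "targets": [
    [[0, 0, -0.011, 0, 0, 0, 1], [0, 0, 0, 0, 0, 0, 1], [0, 0, 0, 0, 0, 0, 1]]
  ]
}}

```text
time_s: 18.95
ee_pos: [525.6, -83.1, 58.7]
ee_rot: [179.9, 0.0, 122.0]
force: [2.6, 4.4, 3.2]
gripper_width: 13.9
gripper_force: 35.0
```

```bash
python3 st.py
```

```text
18.95 [525.6  -83.11  58.67] [1.7991e+02 1.0000e-02 1.2201e+02] F [2.56 4.43 3.25] M [ 1.099 -0.493  0.011] j6 0.021 13.94 35.0
```

The moment is near zero, so I'll release and look.

Call:
{"api": "send_rows", "payload": {
  "targets": [
    [[0, 0, 0, 0, 0, 0, 0], [0, 0, 0, 0, 0, 0, 0], [0, 0, 0, 0, 0, 0, 0], [0, 0, 0, 0, 0, 0, 0], [0, 0, 0, 0, 0, 0, 0], [0, 0, 0, 0, 0, 0.1, 0], [0, 0, 0, 0, 0, 0.2, 0], [0, 0, 0, 0, 0, 0.2, 0], [0, 0, 0.08, 0.06, -0.03, 0.2, 0], [0, 0, 0.08, 0.1, -0.05, 0, 0], [0, 0, 0.08, 0.1, -0.05, 0, 0], [0, 0, 0.08, 0.06, 0, 0, 0]]
  ]
}}

```text
time_s: 20.15
ee_pos: [590.2, -110.6, 198.9]
ee_rot: [-180.0, 0.1, 151.0]
force: [0.1, -0.7, -0.0]
gripper_width: 45.6
gripper_force: 0.0
```

Call:
{"api": "send_rows", "payload": {
  "targets": [
    [[0, 0, 0, 0, 0, 0, 0], [0, 0, 0, 0, 0, 0, 0]]
  ]
}}

```text
time_s: 20.35
ee_pos: [588.3, -109.3, 198.1]
ee_rot: [-180.0, -0.1, 150.6]
force: [0.4, -0.4, 0.0]
gripper_width: 45.5
gripper_force: 0.0
```

```bash
python3 look.py w4 knob_grip:77 tab_tip:54 adapter:15
python3 - <<'E'
from h import *
d=np.load('d.npy');T=pose();np.save('T4.npy',T)
P=cloud('wrist',d,None,T)
k=np.array([526.2,-84.3])
B=P[(abs(P[:,2]-84.5)<4)&(np.hypot(*(P[:,:2]-k).T)<30)]
print('bar',cv2.minAreaRect(B[:,:2].astype(np.float32)))
n=np.array([499.3,-2.8]); A=P[(abs(P[:,2]-45)<4)&(np.hypot(*(P[:,:2]-n).T)<34)]
print('top z',np.median(A[:,2]))
a=cv2.imread('pics/w3.png');T3=np.load('T3.npy')
b=cv2.imread('pics/w4.png')
def crop(i,T):
    # rectified view of station region at z=35
    o=k+[15,-40]; src=proj('wrist',np.array([[o[0]+dx,o[1]+dy,35] for dx,dy in [(80,80),(80,-80),(-80,-80),(-80,80)]],float),T).astype(np.float32)
    return cv2.warpPerspective(i,cv2.getPerspectiveTransform(src,np.float32([[0,0],[399,0],[399,399],[0,399]])),(400,400))
cv2.imwrite('pics/cmp.png',np.hstack([crop(a,T3),crop(b,T)]))
E
```

```text
20.35 [ 588.3 -109.3  198.1] [-1.79970234e+02 -8.37470233e-02  1.50649047e+02] [ 0.36463113 -0.39963197  0.0191133 ]
knob_grip 0.59 [306. 163.] [525.5 -87.1  77. ]
tab_tip 0.69 [346.  90.] [488.3 -27.4  54. ]
adapter 0.78 [370.  95.] [499.5  -3.2  15. ]
bar ((526.1832885742188, -84.45433807373047), (14.112028121948242, 49.7917594909668), 31.94468879699707)
top z 46.01982542124347
```

View pics/w4.png

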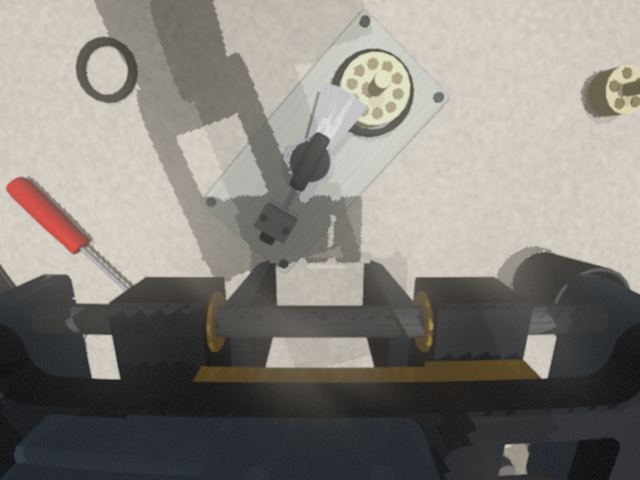

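View pics/cmp.png

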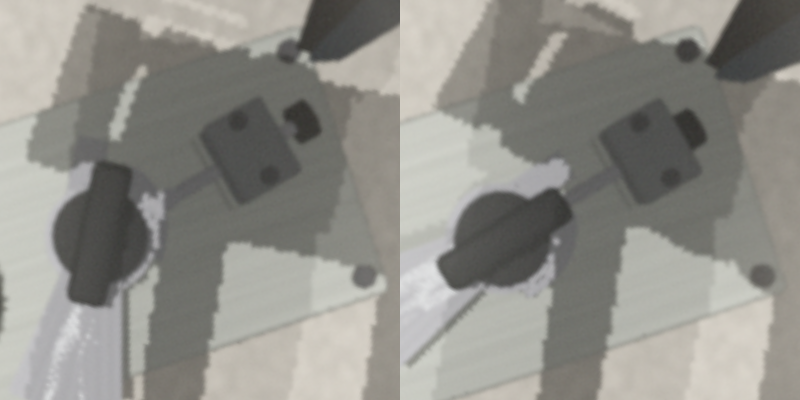

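The wrist view shows the tab at (340,108) lying over the adapter's rim. The bar is at 121.9°, matching the angle where I released it, so the spring is unloaded. In the before/after crop, the roller's tail disc has moved about 7 mm in, from a gap at (305,121) to against the block at (690,130), so the roller is in the notch. The adapter is still seated and the other things in view have not moved.

```bash
python3 -c "
from workcell import env
print(env.job_done())"
```

```text
the job is handed in; nothing more can be done
None
```

The larger adapter is fully down in the nest, and the knob is turned until the roller dropped into the notch, with the tab over the adapter and the spring unloaded; I handed the job in at about 20 s, and no verdict was shown.

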